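Hang the rinsing basket in its drip stand and lock it

ROBOT

A 6-joint arm with a two-finger parallel gripper is mounted at the origin on a cart in front of the work surface, level with it; the furniture and walls round the work are solid. World frame = base frame: x ahead of the robot, y to its left, z up, the work surface at z = 0. Lengths are in m, angles in degrees, forces in N, time in s.
With the tool pointing down it reaches from about 0.275 to 0.825 m from the base axis. Payload 4.9 kg.
Tool frame: the origin (TCP) lies at the very end of the fingers, on their centre line; the grasp point (between the pads) lies 19 mm behind it; z points along the fingers, y is the direction in which the jaws open and shut (so a half turn about z gives the same grasp; the last joint's range is limited). The gripper opens to 85 mm and grips with 20 to 120 N. Pads are 22 mm wide; open, the fingers measure 114 mm over their backs; the gripper's body (76 mm by 85 mm) begins 54 mm behind the grasp point. The pads swing forward as they close: fully open they stand 13 mm farther back than shut.
Start: joints at [-76.215, 18.69, -11.035, 60.275, 0, 82.311], TCP at [0.201, -0.512, 0.231] pointing down, gripper open.
Joint ranges: [-152.03, 152.03], [-55.5, 102.48], [-74.3, 77.21], [-110.64, 120.58], [-84.22, 78.4], [-180, 180]. Speed limits (degrees/s): [147.25, 147.25, 180, 180, 180, 180].

INTERFACE

Orientations are given as a 3x3 rotation matrix whose columns are the frame's x, y, z axes.
In Python, from station import observe, vision, job gives the robot as it stands. The module is installed in compiled form; this text tells all that it offers.
- The arm moves only by the shell command python3 -m jog 'ROWS' [FORCE]. ROWS is JSON, a list of rows, each a list of 5 numbers: the opening, from 0 (shut) to 1 (fully open), then the shift along the tool's x, y, z in mm, then the turn about the tool's z in degrees. A call has 1 to 5 rows; each row shifts and turns the commanded pose from where the row before left it, along the tool's axes as they then stand; what a row does not reach is not made up. A row lasts 1/10 s, in which the tool goes at most 50 mm and 8.59 degrees, less where a joint would pass 70% of its speed; a pose out of reach is approached as far as the arm can. A call is refused whole if a number of a shift passes 50 or a number of a turn 8.59, either way. A call with a gripper value outside its range is refused whole. The fingers move at their own pace and stop on an object; FORCE is the grip in N (left out, the last holds). Time passes only in rows, so rows that do not move let the fingers close. It gives the time, the measured TCP pose, the force and the opening at its end, in the units of the state.
- observe(): the state, without advancing time (a new reading comes with each control period).
- vision.read_camera(name): name is "scene" or "top" or "wrist"; returns (picture, depth): 384x512x3 uint8, red, green, blue; 384x512 float32, m along the optical axis (not along the pixel's ray), 0 where there is no reading.
- vision.camera_model(name): a dict with "camera_matrix" (3x3 intrinsics, pixels), "extrinsics" (4x4, takes a point from camera to world coordinates). Camera axes: x right, y down, z forward; pixel columns grow to the right and rows downward; lengths in m; the calibration is good to about 2 mm. A picture is of the moment at which its call begins: read the wrist's pose just before it. camera_model takes no time and is no camera call; for the wrist camera it gives the pose at the moment of the call.
- job.sign_off(): hands the job in, once; it reports no verdict.
Trained networks look in the newest picture that a camera, given by its name, has taken for a name from the list of things; names that differ only in an ending like _2 or _b are one class to them, and where a whole thing is asked for, a point or a joint stands for the part that bears it (a point fixed in the world has none). Each returns a list of dicts, best first, with "confidence" (0 to 1); they miss things now and then, are a little off and sometimes report something else, mostly with a low value. They report only what shows in the picture. A call takes as long as a camera call.
- vision.outline_of(camera, query): "pixels" (384x512 bool, what is visible of it) and "centre" ([column, row] in pixels, amid what is visible of it).
The state is a dict: "time_s": time; "qpos": joint angles; "dq": joint speeds; "joint_torque": joint torques, N m; "position": TCP position; "eef_rot": TCP orientation; "force": force on the tool from outside, world axes, zero at the start; "wrist_torque": the same for the moment, N m; "width": opening from 0.0 (shut) to 1.0 (fully open).
Only numpy, scipy, OpenCV 4.12 (cv2) and the standard library are available. Lean on these libraries where they do the work, as an engineer would, in place of code of your own. Each camera call takes 0.05 s, during which the arm holds its last target.

TASK

Hang the rinsing basket that has the two side lugs in the ring of the drip stand, with its lugs on the open part of the ring, then twist it clockwise (seen from above) until the lugs are under the two hooks and drop into the locking notches, and let go. Leave the plain basket without lugs where it stands.

Things in the scene. Friction and masses are not known exactly. Their poses are not given: they have to be found in the camera images.
- basket: Basket to hang: round slotted steel, 64 mm wide, 41 mm tall, loose, 0.16 kg. Origin: centre of underside, z up. Fixed bail on top: its black grip bar is 62 mm long along x, 14 mm thick (y), at z 74-96 mm. Below the rim two steel lugs stick out along +x and -x to 54 mm from the axis, 12 mm wide, z 32-40 mm. Half a turn makes no difference.
- plain_basket: Bystander: the same basket with the same bail, sizes and axes, but no lugs. The two baskets may have swapped places. Leave it alone.
- stand: Fixed stand: white tray, 148 mm wide, 10 mm high; origin: centre of its underside, z up. Above it a level ring on legs: hole 80 mm, outside 124 mm, top at z 60 mm. At its +x and -x sides are notches under hooks. Bring lugs down with basket x 30-140 deg (say 55) counterclockwise of stand x, basket origin then at z 28 mm on the ring; turn till the x axes are in line. Locked: z 20 mm.
- notch (a point): Middle of the floor of the +x notch, 50 mm from the stand's axis, z 52 mm (8 mm below the ring's top); the -x one is alike. Axes as the stand's. It spans 17 deg each way. Hook lip over it: 45 to 66 mm off the axis, underside z 78, top z 83 mm, closed back at radius 62 mm; it covers from 22 deg clockwise of the notch's middle, where an upright end stop closes it, to 20 deg counterclockwise.

How it is judged (in metres and radians):
At the end, for the whole second after the job is handed in: The basket with lugs hangs at rest in the stand's ring, both lugs down in the notches under the hooks: its origin 15 to 24.5 mm above the stand's origin and within 14 mm of the stand's axis, its x axis within 12 degrees of the stand's x axis (either way round), upright within 7 degrees (z of basket in the frame of stand between 0.015 and 0.0245 m and horizontal distance between basket and stand below 0.014 m and angle between the x axis of basket and the x axis of stand, either way round below 0.21 rad and angle between basket's own z axis and vertical below 0.12 rad and linear speed of basket below 0.02 m/s); the robot touches nothing.
It fails at once if the plain basket is moved more than 30 mm or knocked over (distance of plain_basket from where it was at the start of the episode above 0.03 m or angle between plain_basket's own z axis and vertical above 0.5 rad).
It also fails if it takes over 40 s, if anything falls off the work surface, if the arm or the gripper's body presses on something with over 40 N, if the wrist force passes 120 N, or if a joint passes its speed limit or range.

## Working session

There is one attempt and no reset: what is moved stays moved. The work goes in short steps, Python scripts to look and compute and a shell command to move; the robot and the scene stay as the last step left them, time stands still between calls to the robot, and variables do not carry over. Pictures are saved under pics/ and viewed, and the job is handed in when it is done.

```bash
mkdir -p pics; ls
cat > h.py <<'E'
import numpy as np, cv2
from station import observe, vision, job
def snap(cam,fn):
    im,d=vision.read_camera(cam); m=vision.camera_model(cam)
    cv2.imwrite('pics/'+fn,im[:,:,::-1]); return im,d,m
def cloud(d,m,mask=None):
    K=np.array(m['camera_matrix']);T=np.array(m['extrinsics'])
    ok=d>0
    if mask is not None: ok&=mask
    v,u=np.nonzero(ok); z=d[v,u]
    p=np.c_[(u-K[0,2])/K[0,0]*z,(v-K[1,2])/K[1,1]*z,z]
    return p@T[:3,:3].T+T[:3,3],u,v
E
python3 - <<'E'
from h import *
s=observe(); print(s['time_s'],s['position'],np.round(s['eef_rot'],3),s['width'],s['force'])
for c in ['scene','top']:
    im,d,m=snap(c,c+'0.png')
    for q in ['basket','plain_basket','stand']:
        for r in vision.outline_of(c,q):
            p,u,v=cloud(d,m,r['pixels']); print(c,q,round(r['confidence'],2),r['centre'],r['pixels'].sum(),np.round(np.median(p,0),3),np.round(p.min(0),3),np.round(p.max(0),3))
E
```

```text
pics
0.0 [ 0.20123722 -0.51123969  0.23050745] [[ 0.931  0.366 -0.   ]
 [ 0.366 -0.931  0.002]
 [ 0.    -0.002 -1.   ]] 1.001396501963045 [0.11082829 0.44327839 0.17398362]
scene basket 0.87 [225.4, 241.2] 1878 [ 0.422 -0.353  0.036] [ 0.369 -0.381 -0.002] [ 0.474 -0.242  0.097]
scene plain_basket 0.57 [305.0, 220.1] 1670 [ 0.57  -0.33   0.031] [ 0.538 -0.359 -0.004] [ 0.622 -0.212  0.098]
scene stand 0.75 [258.1, 164.4] 3038 [ 0.518 -0.125  0.046] [ 0.445 -0.182 -0.002] [0.593 0.049 0.085]
top basket 0.6 [316.1, 245.1] 1033 [ 0.422 -0.344  0.04 ] [ 0.37  -0.377 -0.003] [ 0.475 -0.315  0.101]
top stand 0.97 [189.9, 200.1] 4298 [ 0.518 -0.107  0.053] [ 0.446 -0.179 -0.003] [ 0.593 -0.031  0.088]
```

Run:
```python
import cv2
a=cv2.imread('pics/top0.png'); cv2.imwrite('pics/topz.png',cv2.resize(a[120:320,110:400],None,fx=2.7,fy=2.7,interpolation=cv2.INTER_CUBIC))
```

```text
(no output)
```

View pics/topz.png

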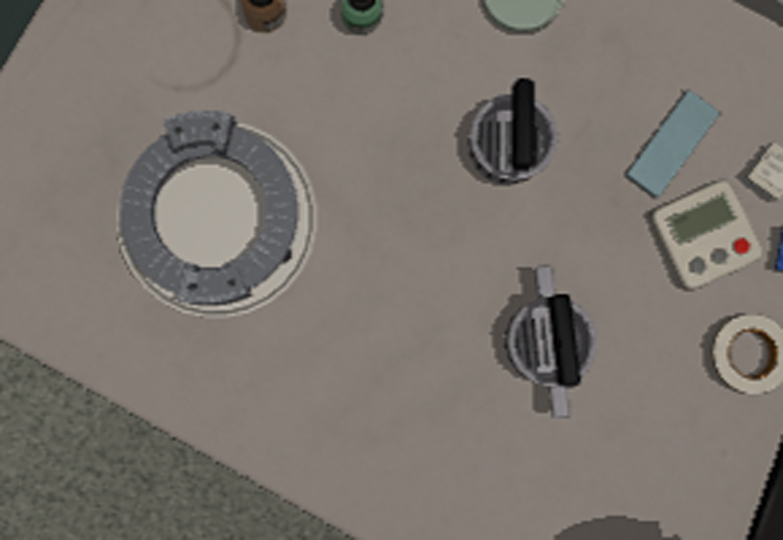

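View pics/scene0.png

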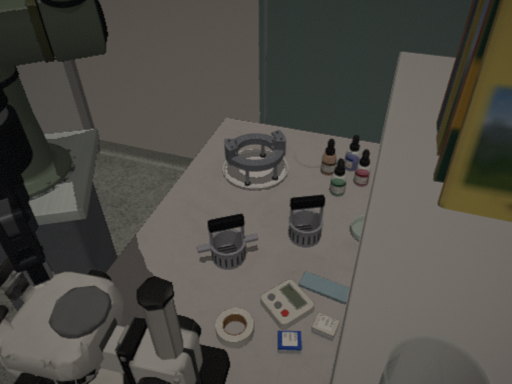

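The top view shows the lugged basket at zoomed px (550,340), the plain one at (515,135) and the stand at (215,215). Its hooks are at top (200,132) and bottom (217,287). I'll fit the poses next.

Run:
```python
from h import *
from scipy.optimize import least_squares
def circ(p,r=None):
    c=np.median(p,0)
    f=least_squares(lambda x:np.hypot(*(p-x[:2]).T)-x[2],[*c,.06],loss='soft_l1',f_scale=.002);return f.x
for c in ['top','scene']:
    im,d,m=snap(c,c+'1.png'); P,u,v=cloud(d,m)
    def near(cx,cy,r,z0,z1):
        return P[(np.hypot(P[:,0]-cx,P[:,1]-cy)<r)&(P[:,2]>z0)&(P[:,2]<z1)]
    # basket
    for nm,cx,cy in [('b',.422,-.347),('plain',.575,-.33)]:
        bar=near(cx,cy,.06,.085,.11); print(c,nm,'bar',len(bar),bar.mean(0).round(4) if len(bar) else '')
        if len(bar)>5:
            w,V=np.linalg.eigh(np.cov(bar[:,:2].T)); a=V[:,1]; print('  ang',np.degrees(np.arctan2(a[1],a[0])), 'ext',np.ptp((bar[:,:2]@a)), 'mid',[ (bar[:,:2]@V[:,k]).min()/2+(bar[:,:2]@V[:,k]).max()/2 for k in (0,1)]@V.T,'z',np.median(bar[:,2]))
    q=near(.422,-.347,.07,.028,.048)
    r=np.hypot(q[:,0]-.422,q[:,1]+.347); l=q[r>.038]; 
    A=l[l[:,0]>.422];B=l[l[:,0]<.422]
    print(' lugs',len(A),len(B),A.mean(0).round(4),B.mean(0).round(4)); dd=A.mean(0)-B.mean(0); print('  lug ang',np.degrees(np.arctan2(dd[1],dd[0])),'mid',(A.mean(0)+B.mean(0))/2)
    ring=near(.518,-.105,.09,.054,.066); print(' ring n',len(ring),'z',np.median(ring[:,2]), ring[:,:2].min(0),ring[:,:2].max(0),(ring[:,:2].min(0)+ring[:,:2].max(0))/2)
    hk=near(.518,-.105,.09,.076,.095)
    A=hk[hk[:,0]>.518];B=hk[hk[:,0]<.518];dd=A.mean(0)-B.mean(0)
    print(' hooks',len(A),len(B),A.mean(0).round(4),B.mean(0).round(4),np.degrees(np.arctan2(dd[1],dd[0])),'mid',(A.mean(0)+B.mean(0))/2)
    tray=near(.518,-.105,.085,.004,.015); hh=cv2.convexHull(tray[:,:2].astype(np.float32))
    print(' tray',cv2.minEnclosingCircle(hh), np.median(tray[:,2]))
    fl=near(.45,-.2,.05,-.02,.02);print(' floor',np.median(fl[:,2]))
```

```text
top b bar 283 [ 0.4228 -0.3451  0.0946]
  ang -175.116857321956 ext 0.061302868449842673 mid [ 0.42287074 -0.34590188] z 0.09498214010603168
top plain bar 270 [ 0.5701 -0.3227  0.0944]
  ang 176.29943579137543 ext 0.0614767221058492 mid [ 0.57070845 -0.32331582] z 0.09494547268430936
 lugs 56 49 [ 0.468  -0.3416  0.0395] [ 0.3767 -0.3494  0.0393]
  lug ang 4.8828850591720245 mid [ 0.42233043 -0.34546148  0.03939706]
 ring n 1551 z 0.06014000704345912 [ 0.45350065 -0.16595388] [ 0.58211182 -0.04306291] [ 0.51780623 -0.10450839]
 hooks 281 283 [ 0.5728 -0.1013  0.0833] [ 0.4647 -0.1091  0.0832] 4.0953511718235145 mid [ 0.51871565 -0.10521586  0.08324225]
 tray ((0.5203697085380554, -0.10892269015312195), 0.08218193054199219) 0.005585894900054567
 floor 6.40578028622274e-05
scene b bar 342 [ 0.4206 -0.3519  0.0928]
  ang -175.4544442126855 ext 0.061142759840644934 mid [ 0.42093639 -0.34951302] z 0.09388004107544434
scene plain bar 307 [ 0.5681 -0.3293  0.0925]
  ang 176.75860847899614 ext 0.0612573879420758 mid [ 0.56906105 -0.32701841] z 0.09359600118837602
 lugs 61 74 [ 0.4673 -0.347   0.0383] [ 0.3762 -0.3544  0.0381]
  lug ang 4.696903823459552 mid [ 0.42173077 -0.35070223  0.03819672]
 ring n 846 z 0.05910198397499844 [ 0.45064942 -0.17220511] [ 0.5787885  -0.04479756] [ 0.51471896 -0.10850134]
 hooks 149 150 [ 0.5698 -0.1069  0.0817] [ 0.4631 -0.1151  0.0817] 4.411353594681368 mid [ 0.51642023 -0.11099042  0.08172365]
 tray ((0.5179703831672668, -0.10746380686759949), 0.07497602701187134) 0.005663864449942602
 floor -0.0004977426658345219
```

```bash
cat >> h.py <<'E'
def go(x,y,z,yaw):
    s=observe();R=np.array(s['eef_rot']);p=np.array(s['position'])
    d=R.T@(np.array([x,y,z])-p)*1000
    cy=np.degrees(np.arctan2(R[1,0],R[0,0]))
    print('t',round(s['time_s'],2),'pos',p.round(4),'yaw',cy.round(2),'tilt z',R[:,2].round(3),'F',np.round(s['force'],1),'w',round(s['width'],3),'q6',np.round(s['qpos'],1))
    print('tool shift mm',d.round(1),'turn',((cy-yaw+90)%180-90).round(2))
E
python3 -m jog '[[1,44.5,-12.2,0,0],[1,44.5,-12.2,0,0],[1,44.5,-12.2,0,0],[1,44.5,-12.2,0,0],[1,44.5,-12.2,0,0]]'
python3 -m jog '[[1,44.5,-12.2,0,0],[1,0,0,0,8.3],[1,0,0,0,8.3],[1,0,0,0,0],[1,0,0,0,0]]'
python3 - <<'E'
from h import *
go(.4225,-.3455,.066,4.9)
im,d,m=snap('wrist','w1.png')
E
```

```text
time_s: 1.0
position: [0.3874, -0.3725, 0.2315]
eef_rot: [[0.931, 0.366, 0.0], [0.366, -0.931, -0.001], [0.0, 0.001, -1.0]]
force: [-0.1, -0.7, -1.2]
width: 0.999
time_s: 1.5
position: [0.423, -0.346, 0.2313]
eef_rot: [[0.996, 0.088, 0.0], [0.088, -0.996, 0.0], [0.0, -0.0, -1.0]]
force: [-0.1, 0.2, 0.4]
width: 1.0
t 1.5 pos [ 0.423  -0.346   0.2313] yaw 5.04 tilt z [ 0.  0. -1.] F [-0.1  0.2  0.4] w 1.0 q6 [-47.   18.3 -11.6  60.1   0.  127.9]
tool shift mm [ -0.4  -0.6 165.3] turn 0.14
```

View pics/w1.png

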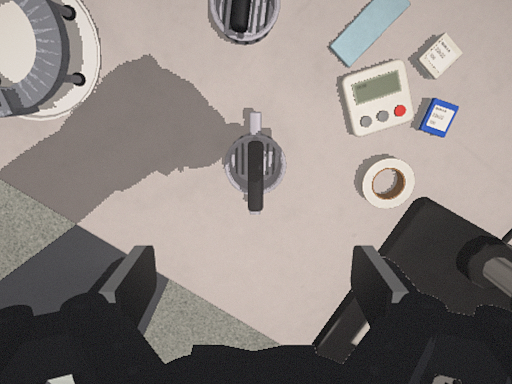

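The wrist view shows the lugged basket's bar vertical at px (255,175), midway between the fingers, so it is aligned. I'll cross-check the position with wrist depth.

```bash
python3 - <<'E'
from h import *
im,d,m=snap('wrist','w2.png'); P,u,v=cloud(d,m)
bar=P[(np.hypot(P[:,0]-.4225,P[:,1]+.3455)<.06)&(P[:,2]>.085)&(P[:,2]<.11)]
w,V=np.linalg.eigh(np.cov(bar[:,:2].T)); a=V[:,1]
print(len(bar),np.degrees(np.arctan2(a[1],a[0])),[((bar[:,:2]@V[:,k]).min()+(bar[:,:2]@V[:,k]).max())/2 for k in (0,1)]@V.T,np.median(bar[:,2]))
E
python3 -m jog '[[1,0,-0.5,40,0],[1,0,0,40,0],[1,0,0,40,0],[1,0,0,30,0],[1,0,0,15,0]]'
python3 -m jog '[[1,0,0,0,0]]'
```

```text
1076 -175.34680928493356 [ 0.42393311 -0.34895382] 0.09599163830444551
time_s: 2.1
position: [0.4212, -0.3444, 0.0634]
eef_rot: [[0.996, 0.086, -0.003], [0.086, -0.996, 0.003], [-0.003, -0.003, -1.0]]
force: [-0.2, 0.0, 0.7]
width: 0.997
time_s: 2.2
position: [0.4212, -0.3443, 0.0639]
eef_rot: [[0.996, 0.085, -0.003], [0.085, -0.996, 0.004], [-0.003, -0.004, -1.0]]
force: [0.2, -0.5, -0.0]
width: 1.001
```

```bash
python3 -m jog '[[0,0,1,0,0],[0,0,0,0,0],[0,0,0,0,0],[0,0,0,0,0],[0,0,0,0,0]]' 70
python3 -m jog '[[0,0,0,0,0],[0,0,0,0,0],[0,0,0,0,0]]' 70; python3 -c "
from h import *
go(.5183,-.105,.2,60)"
```

```text
time_s: 2.7
position: [0.4234, -0.3469, 0.067]
eef_rot: [[0.996, 0.085, 0.001], [0.085, -0.996, -0.001], [0.001, 0.001, -1.0]]
force: [-0.8, -2.9, 8.3]
width: 0.151
time_s: 3.0
position: [0.4235, -0.3471, 0.067]
eef_rot: [[0.996, 0.085, 0.001], [0.085, -0.996, -0.001], [0.001, 0.001, -1.0]]
force: [-0.6, 0.1, 5.6]
width: 0.149
t 3.0 pos [ 0.4235 -0.3471  0.067 ] yaw 4.87 tilt z [ 0.001 -0.001 -1.   ] F [-0.6  0.1  5.6] w 0.149 q6 [-47.1  27.8 -23.8  38.3  -0.  128.1]
tool shift mm [ 115.1 -233.  -133.3] turn -55.13
```

```bash
python3 -m jog '[[0,0,0,-20,0],[0,0,0,-40,0],[0,0,0,-40,0],[0,0,0,-40,0],[0,0,0,0,0]]'
python3 -m jog '[[0,23,-37,0,0],[0,23,-38,0,0],[0,23,-38,0,0],[0,23,-38,0,0],[0,23,-38,0,0]]'
python3 -m jog '[[0,0,-38,0,0],[0,0,0,0,-8.5],[0,0,0,0,-8.5],[0,0,0,0,-8.5],[0,0,0,0,-8.5]]'
python3 -m jog '[[0,0,0,0,-8.5],[0,0,0,0,-8.5],[0,0,0,0,-4],[0,0,0,0,0],[0,0,0,0,0]]'
python3 - <<'E'
from h import *
go(.5183,-.105,.2,60)
snap('top','t3.png')
im,d,m=snap('wrist','w3.png')
s,_,_=snap('scene','s3.png')
a=[cv2.imread(f'pics/{k}.png') for k in('t3','w3','s3')]
cv2.imwrite('pics/c3.png',np.vstack([np.hstack([cv2.resize(a[0][120:320,110:400],(400,276)),cv2.resize(a[1],(400,276))]),np.hstack([cv2.resize(a[2][60:280,130:390],(400,300)),np.zeros((300,400,3),np.uint8)])]))
E
```

```text
time_s: 3.5
position: [0.4253, -0.3485, 0.2114]
eef_rot: [[0.996, 0.085, 0.006], [0.085, -0.996, -0.006], [0.006, 0.007, -1.0]]
force: [-0.0, 0.1, -1.6]
width: 0.15
time_s: 4.0
position: [0.5212, -0.1463, 0.2048]
eef_rot: [[0.996, 0.085, -0.002], [0.085, -0.996, 0.001], [-0.002, -0.001, -1.0]]
force: [1.3, -0.7, -0.7]
width: 0.149
time_s: 4.5
position: [0.5174, -0.1097, 0.2047]
eef_rot: [[0.774, 0.633, -0.003], [0.633, -0.774, 0.001], [-0.001, -0.003, -1.0]]
force: [-0.3, 0.0, -1.3]
width: 0.147
time_s: 5.0
position: [0.5177, -0.1102, 0.2053]
eef_rot: [[0.503, 0.864, -0.002], [0.864, -0.503, 0.001], [-0.0, -0.002, -1.0]]
force: [0.3, 0.3, -1.3]
width: 0.152
t 5.0 pos [ 0.5177 -0.1102  0.2053] yaw 59.79 tilt z [-0.002  0.001 -1.   ] F [ 0.3  0.3 -1.3] w 0.152 q6 [-20.   17.7 -16.4  56.    0.  100.2]
tool shift mm [ 4.8 -2.1  5.3] turn -0.21
```

View pics/c3.png

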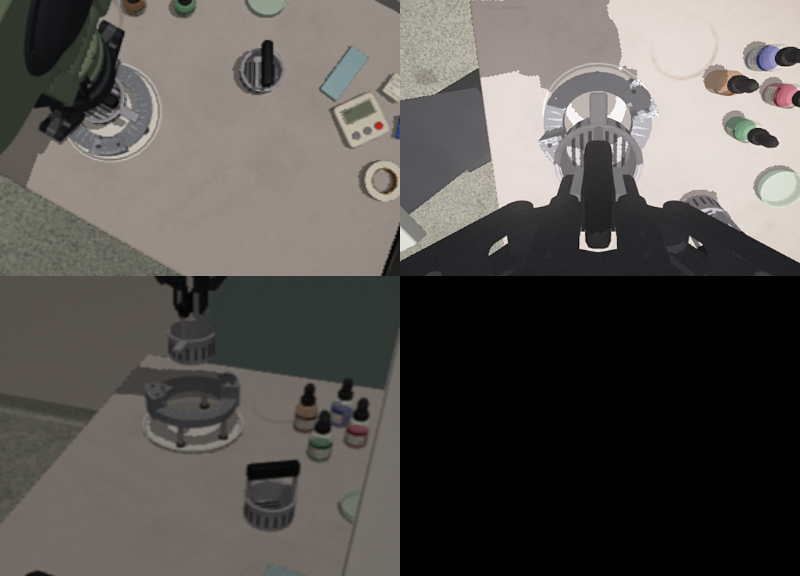

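Run:
```python
from h import *
from scipy.optimize import least_squares
im,d,m=snap('wrist','w4.png'); P,u,v=cloud(d,m)
c0=np.array([.5187,-.1063])
r=np.hypot(*(P[:,:2]-c0).T)
q=P[(r<.072)&(r>.03)&(abs(P[:,2]-.06)<.006)]
print('ring',len(q),np.median(q[:,2]))
th=np.arctan2(*(q[:,:2]-c0).T[::-1]);pts=[]
rr=np.hypot(*(q[:,:2]-c0).T)
for b in np.arange(-180,180,6):
    k=abs((np.degrees(th)-b+180)%360-180)<3
    if k.sum()>8: pts.append((b,rr[k].min()*1e3,rr[k].max()*1e3))
print(np.round(pts).astype(int).tolist())
o=np.array([(c0+R/1e3*np.array([np.cos(np.radians(b)),np.sin(np.radians(b))])) for b,_,R in pts if R>58])
print('outer circ',least_squares(lambda x:np.hypot(*(o-x[:2]).T)-.062,c0,loss='soft_l1',f_scale=.001).x)
h=P[(r<.075)&(abs(P[:,2]-.083)<.004)]; A=h[h[:,0]>c0[0]];B=h[h[:,0]<c0[0]];print('hooks',len(A),len(B),A.mean(0),B.mean(0))
# lug forward held
l=P[(P[:,2]>.165)&(P[:,2]<.185)&(r>.037)&(r<.06)]; print('lug',len(l),l.mean(0) if len(l) else '', [np.degrees(np.arctan2(*(l.mean(0)[:2]-c0)[::-1]))] if len(l) else '')
T=np.array(m['extrinsics']);print(T[:3,3])
go(.5187,-.1063,.2,60)
```

```text
ring 4619 0.060671814234806665
[[-60, 55, 64], [-54, 44, 64], [-48, 42, 64], [-42, 42, 64], [-36, 42, 64], [-30, 42, 64], [-24, 42, 64], [-12, 42, 48], [18, 41, 45], [24, 41, 67], [30, 41, 63], [36, 41, 63], [42, 40, 62], [48, 40, 62], [54, 40, 62], [60, 40, 62], [66, 39, 61], [72, 40, 61], [78, 39, 61], [84, 39, 61], [90, 39, 61], [96, 39, 61], [102, 39, 60], [108, 39, 60], [114, 38, 60], [120, 38, 60], [126, 38, 60], [132, 38, 60], [138, 38, 60], [144, 38, 60], [150, 38, 60], [156, 38, 60], [162, 38, 64], [168, 38, 39]]
outer circ [ 0.52031563 -0.10746163]
hooks 1461 650 [ 0.57415466 -0.10288457  0.08371556] [ 0.46500667 -0.10086015  0.08356927]
lug 593 [ 0.54309755 -0.07027337  0.1793055 ] [np.float64(55.89379973525017)]
[ 0.55474257 -0.0492901   0.34911501]
t 5.2 pos [ 0.5182 -0.1104  0.206 ] yaw 59.84 tilt z [-0.  0. -1.] F [ 0.3  0.2 -0.9] w 0.154 q6 [-20.   17.7 -16.4  56.    0.  100.1]
tool shift mm [ 3.8 -1.7  6. ] turn -0.16
```

```bash
python3 -m jog '[[0,3.5,-0.8,20,0],[0,0,0,25,0],[0,0,0,20,0],[0,0,0,0,0],[0,0,0,0,0]]'
python3 - <<'E'
from h import *
go(.5193,-.107,.095,60)
snap('scene','s5.png');snap('wrist','w5.png')
a=[cv2.imread(f'pics/{k}.png') for k in('w5','s5')]
cv2.imwrite('pics/c5.png',np.hstack([cv2.resize(a[0],(400,300)),cv2.resize(a[1][80:200,180:340],(400,300),interpolation=cv2.INTER_CUBIC)]))
E
```

```text
time_s: 5.7
position: [0.5194, -0.1071, 0.1415]
eef_rot: [[0.502, 0.865, -0.001], [0.865, -0.502, 0.0], [-0.0, -0.001, -1.0]]
force: [0.5, 0.4, -2.1]
width: 0.147
t 5.7 pos [ 0.5194 -0.1071  0.1415] yaw 59.86 tilt z [-0.001  0.    -1.   ] F [ 0.5  0.4 -2.1] w 0.147 q6 [-19.6  21.2 -21.6  47.3   0.  100.5]
tool shift mm [ 0.  -0.1 46.5] turn -0.14
```

View pics/c5.png

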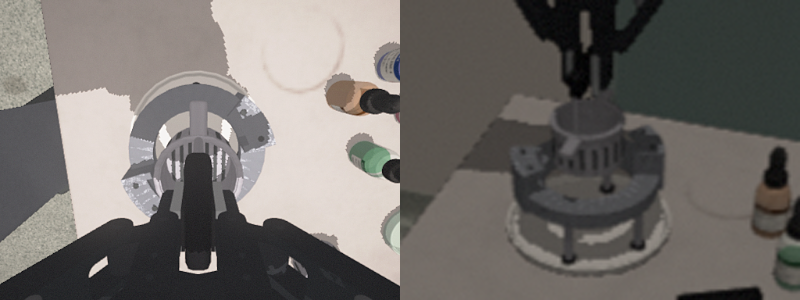

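The basket is centred over the ring, with its lugs clear of both hooks. I'll lower it in.

```bash
python3 -m jog '[[0,0,0,15,0],[0,0,0,10,0],[0,0,0,10,0],[0,0,0,6,0],[0,0,0,0,0]]'
python3 -m jog '[[0,0,0,3,0],[0,0,0,2,0],[0,0,0,0,0]]'
```

```text
time_s: 6.3
position: [0.5188, -0.1069, 0.0995]
eef_rot: [[0.502, 0.865, -0.002], [0.865, -0.502, 0.001], [-0.0, -0.002, -1.0]]
force: [0.1, -0.6, -1.7]
width: 0.15
time_s: 6.6
position: [0.5194, -0.1071, 0.0952]
eef_rot: [[0.502, 0.865, -0.0], [0.865, -0.502, -0.0], [-0.0, -0.0, -1.0]]
force: [0.7, 0.6, -1.2]
width: 0.151
```

```bash
python3 -m jog '[[0,0,0,0,8],[0,0,0,0,8],[0,0,0,0,8],[0,0,0,0,0],[0,0,0,0,0]]'
python3 -m jog '[[0,0,0,0,8],[0,0,0,0,8],[0,0,0,0,5],[0,0,0,0,0],[0,0,0,0,0]]'
python3 -m jog '[[0,0,0,0,5],[0,0,0,0,5],[0,0,0,0,0],[0,0,0,0,0]]'
python3 - <<'E'
from h import *
go(.5193,-.107,.087,5)
print(observe()['wrist_torque'])
snap('scene','s6.png');snap('wrist','w6.png')
a=[cv2.imread(f'pics/{k}.png') for k in('w6','s6')]
cv2.imwrite('pics/c6.png',np.hstack([cv2.resize(a[0],(400,300)),cv2.resize(a[1][80:200,180:340],(400,300),interpolation=cv2.INTER_CUBIC)]))
E
```

```text
time_s: 7.1
position: [0.5196, -0.1072, 0.0955]
eef_rot: [[0.809, 0.588, 0.0], [0.588, -0.809, -0.0], [0.0, 0.0, -1.0]]
force: [-0.2, -0.8, -1.8]
width: 0.152
time_s: 7.6
position: [0.5195, -0.1071, 0.0953]
eef_rot: [[0.966, 0.26, 0.0], [0.26, -0.966, -0.0], [0.0, 0.0, -1.0]]
force: [-0.2, 0.3, -1.1]
width: 0.153
time_s: 8.0
position: [0.5194, -0.1071, 0.0953]
eef_rot: [[0.996, 0.088, -0.0], [0.088, -0.996, -0.0], [-0.0, 0.0, -1.0]]
force: [-0.3, -0.4, -1.8]
width: 0.151
t 8.0 pos [ 0.5194 -0.1071  0.0953] yaw 5.05 tilt z [-0. -0. -1.] F [-0.3 -0.4 -1.8] w 0.151 q6 [-19.6  24.3 -24.7  41.   -0.  155.3]
tool shift mm [-0.1 -0.1  8.3] turn 0.05
[-0.01656682 -0.00340541 -0.00978609]
```

View pics/c6.png

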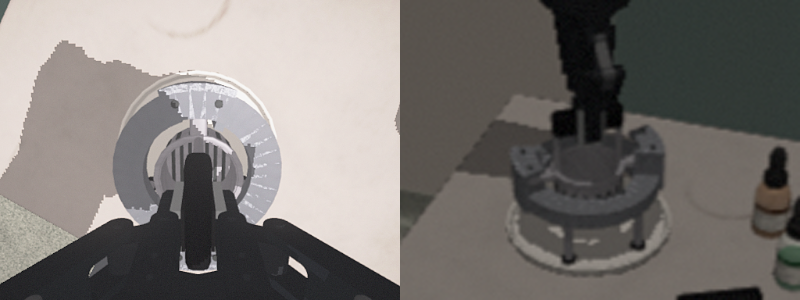

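The turn ran freely, and the lug is under the hook at wrist px (200,115). Next I lower it into the notches.

```bash
python3 -m jog '[[0,0,0,3,0],[0,0,0,3,0],[0,0,0,2,0],[0,0,0,0,0],[0,0,0,0,0]]'
```

```text
time_s: 8.6
position: [0.5194, -0.1071, 0.0872]
eef_rot: [[0.996, 0.085, -0.0], [0.085, -0.996, 0.0], [-0.0, -0.0, -1.0]]
force: [0.3, 0.0, -1.2]
width: 0.151
```

```bash
python3 -m jog '[[0,0,0,1,0],[0,0,0,0,0],[0.5,0,0,0,0],[0.5,0,0,0,0],[0.5,0,0,0,0]]'
python3 -m jog '[[0.5,0,0,-10,0],[0.5,0,0,-25,0],[0.5,0,0,-40,0],[0.5,0,0,-40,0],[0.5,0,0,0,0]]'
python3 - <<'E'
from h import *
go(.5193,-.107,.087,5)
snap('scene','s7.png');im,d,m=snap('wrist','w7.png');P,u,v=cloud(d,m)
a=[cv2.imread(f'pics/{k}.png') for k in('w7','s7')]
cv2.imwrite('pics/c7.png',np.hstack([cv2.resize(a[0],(400,300)),cv2.resize(a[1][80:200,180:340],(400,300),interpolation=cv2.INTER_CUBIC)]))
bar=P[(np.hypot(P[:,0]-.5193,P[:,1]+.107)<.045)&(P[:,2]>.1)&(P[:,2]<.135)]
w,V=np.linalg.eigh(np.cov(bar[:,:2].T)); b=V[:,1]
print(len(bar),np.degrees(np.arctan2(b[1],b[0])),[((bar[:,:2]@V[:,k]).min()+(bar[:,:2]@V[:,k]).max())/2 for k in (0,1)]@V.T,'top z',np.median(bar[:,2]))
E
```

```text
time_s: 9.1
position: [0.5196, -0.1071, 0.0863]
eef_rot: [[0.996, 0.085, 0.0], [0.085, -0.996, -0.0], [0.0, 0.0, -1.0]]
force: [-0.5, 0.3, 1.1]
width: 0.499
time_s: 9.6
position: [0.523, -0.1083, 0.2076]
eef_rot: [[0.996, 0.085, 0.01], [0.085, -0.996, -0.003], [0.009, 0.004, -1.0]]
force: [0.6, -0.7, 0.2]
width: 0.501
t 9.6 pos [ 0.523  -0.1083  0.2076] yaw 4.88 tilt z [ 0.01  -0.003 -1.   ] F [ 0.6 -0.7  0.2] w 0.501 q6 [-19.6  17.6 -16.3  55.6   0.  155.5]
tool shift mm [ -4.7  -2.1 120.5] turn -0.12
1498 -174.82744937716868 [ 0.51902712 -0.10744707] top z 0.11398898447603918
```

View pics/c7.png

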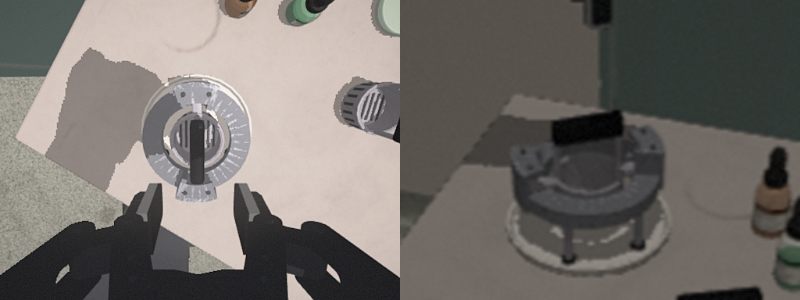

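Run:
```python
from h import *
im,d,m=snap('wrist','w8.png');P,u,v=cloud(d,m)
c=np.array([.519,-.1075]);r=np.hypot(*(P[:,:2]-c).T)
bar=P[(r<.045)&(P[:,2]>.108)&(P[:,2]<.135)]
A=np.c_[bar[:,:2]-c,np.ones(len(bar))];k=np.linalg.lstsq(A,bar[:,2],rcond=None)[0];print('bar slope/z',k.round(4))
ring=P[(r>.042)&(r<.06)&(abs(P[:,2]-.06)<.004)];A=np.c_[ring[:,:2]-c,np.ones(len(ring))];print('ring',np.linalg.lstsq(A,ring[:,2],rcond=None)[0].round(4))
h=P[(r<.075)&(r>.04)&(abs(P[:,2]-.083)<.003)];A=h[h[:,0]>c[0]];B=h[h[:,0]<c[0]]
for X in(A,B):
    an=np.degrees(np.arctan2(*(X[:,:2]-c).T[::-1]))%360; an=(an+90)%180-90; print('hook ang',np.percentile(an,[2,50,98]).round(1),X.mean(0).round(4))
print('hook mid',(A.mean(0)+B.mean(0))/2)
cv2.imwrite('pics/w8z.png',cv2.resize(cv2.imread('pics/w8.png')[80:270,160:340],None,fx=3,fy=3,interpolation=cv2.INTER_CUBIC))
```

```text
bar slope/z [-0.0088 -0.0247  0.1144]
ring [-0.0026  0.0009  0.0592]
hook ang [-16.    4.7  26.3] [ 0.5727 -0.1029  0.0821]
hook ang [-17.1   3.1  24.9] [ 0.4648 -0.1107  0.0823]
hook mid [ 0.51878842 -0.10679457  0.08221111]
```

View pics/w8z.png

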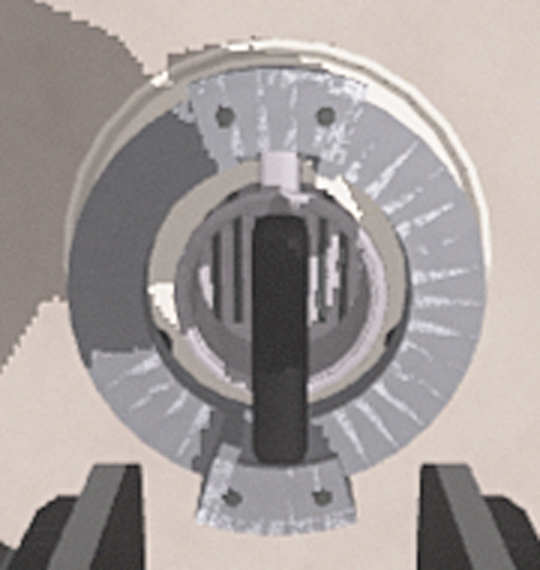

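The lugs are under both hooks, and the basket is centred, level and about 19 mm up.

```bash
python3 -c "
from station import job; print(job.sign_off())"
```

```text
the job is handed in; nothing more can be done
None
```

The lugged basket is hanging locked in the stand's ring, and I handed the job in at about 10 s. I gripped it by its bar and lowered it into the ring 55° counterclockwise of the stand's x axis. Then I turned it 55° clockwise, dropped it 8 mm into the notches, let go and lifted clear.

| Last check (wrist camera) | Result | Limit |
|---|---|---|
| Basket height above stand origin | about 18–19 mm | 15–24.5 mm |
| Distance from stand axis | about 1 mm | 14 mm |
| Basket x axis against stand x axis | both about 5° in the world frame, so within about 1° | 12° |
| Tilt, from the slope of the bar's top | about 1.5° | 7° |

- **Gripper:** it is clear of everything, and the force readings are near zero.
- **Plain basket:** the arm never went near it. It is standing in the later pictures, but I did not measure its final position.
- **Camera disagreement:** positions from the scene camera differed from the top camera's by 2–6 mm. I used the top and wrist cameras, which agreed on the stand's position to about 2 mm.

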